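Set the big shaker to pour

TASK

Two round white shakers with turning dark steel caps stand on the worktop. Turn the cap of the bigger one until the window in its cap is centred over the pour hole, right behind the spout, then let go. Leave the cap of the smaller shaker as it is.

Things in the scene. Friction and masses are not known exactly. Their poses are not given: they have to be found in the camera images.
- big_shaker: The bigger shaker: fixed round white body 130 mm across, 70 mm high. Origin: centre of its underside, z up. A white spout, 23 mm long, 44 mm wide, sticks out at the top towards +x. Inside, a fixed white plate has one pour hole (16 x 14 mm, 44 mm from the axis, right behind the spout) and, elsewhere, small sprinkle holes. The cap covers the plate and turns on the body's upright axis.
- big_shaker_cap (a joint): Angle of the bigger shaker's cap in rad: 0 when its window is centred over the pour hole, growing as it turns anticlockwise seen from above. It starts between 0.6 and 1.35 and can go from -1.0 to 2.4, with no stop or click at 0; light friction (0.04 N m) keeps it where it is left.
- big_shaker_window (a point): Centre of the window in the bigger shaker's round dark steel cap (119 mm across, top flush with the rim, 70 mm above the worktop), at the cap's top, 44 mm from the axis; turns with the cap. The window is a 48 degree piece of a ring, 28 to 56 mm from the axis; the white plate shows through. x points outward from the axis, z up.
- big_shaker_pour_hole (a point): The point straight above the centre of the bigger shaker's pour hole, at the height of the cap's top, 44 mm from the axis towards the spout. Fixed on the body.
- big_shaker_grip (a point): Where to take the dark steel bar on the bigger cap: on the axis, 22 mm above the cap's top, 6 mm below the bar's top. The bar is 14 mm thick, 28 mm high, 70 mm long; it reaches 22 mm from the axis towards the window, 48 mm the other way. x runs along it towards the window, y across its thickness, z up. Round it the shaker is flat, no higher than the cap's top.
- small_shaker_window (a point): Centre of the window in the cap of the smaller shaker (same shape, 94 mm across, 48 mm high, fixed), at the height of its cap's top, 32 mm from its axis. This cap turns as easily and is to be left alone.

How it is judged:
By the outcome, as a careful person would: the job done as asked, in the order asked, and still so for the second after the job is handed in, with the robot touching nothing.
It also fails if it takes over 32 s, if anything falls off the work surface, if the arm or the gripper's body presses on something with over 40 N, if the wrist force passes 120 N, or if a joint passes its speed limit or range.

ROBOT

A 6-joint arm with a two-finger parallel gripper is mounted at the origin on a cart in front of the work surface, level with it; the furniture and walls round the work are solid. World frame = base frame: x ahead of the robot, y to its left, z up, the work surface at z = 0. Lengths are in m, angles in degrees, forces in N, time in s.
With the tool pointing down it reaches from about 0.25 to 0.725 m from the base axis. Payload 9.7 kg.
Tool frame: the origin (TCP) lies at the centre of the arm's flange, where the gripper is bolted on; the fingertips stand 173 mm ahead of it and the grasp point (between the pads) lies 155 mm ahead of it; z points along the fingers, y is the line along which they close (so a half turn about z gives the same grasp; the last joint's range is limited). The gripper opens to 85 mm and grips with 20 to 120 N. Pads are 22 mm wide; open, the fingers measure 114 mm over their backs; the gripper's body (76 mm by 85 mm) begins 54 mm behind the grasp point. The pads swing forward as they close: fully open they stand 13 mm farther back than shut.
Start: joints at [71.104, 4.979, 10.078, 95.1, 0, 90], TCP at [0.178, 0.52, 0.405] pointing down, gripper open.
Joint ranges: [-179.16, 179.16], [-48.56, 103.87], [-65.8, 70.77], [-126.05, 130.52], [-82.76, 87.17], [-180, 180]. Speed limits (degrees/s): [127.2, 127.2, 147.25, 180, 180, 180].

INTERFACE

Orientations are given as [roll, pitch, yaw] about the fixed x, y, z axes, in that order (R = Rz(yaw) Ry(pitch) Rx(roll)).
In Python, from workcell import monitor, camera, get_calibration, bot gives the robot as it stands.
- The arm moves only by the tool carry_out, never from a script. Its argument "targets" is text: rows parted by semicolons, each of 7 numbers parted by spaces: the shift along the tool's x, y, z in units of 0.04 m (1.0 is 0.04 m), then the turn, a rotation vector about the tool's x, y, z in units of 0.1 rad (1.0 is 0.1 rad), then the opening, from -1 (shut) to 1 (fully open), so that 0 is half open. A call has exactly 8 rows; each row shifts and turns the commanded pose from where the row before left it, along the tool's axes as they then stand; what a row does not reach is not made up. A row lasts 1/12 s, in which the tool goes at most 41.7 mm and 7.16 degrees, less where a joint would pass 70% of its speed; a pose out of reach is approached as far as the arm can. A call with a number of a shift or a turn outside -1 to 1 is refused whole. A call with a gripper value outside its range is refused whole. The fingers move at their own pace and stop on an object; "newtons" is the grip in N (left out, the last holds). Time passes only in rows, so rows that do not move let the fingers close, or fill a call up. It gives the time, the measured TCP pose, the force, the opening and the grip force at its end, in the units of the state.
- monitor.get_obs(): the state, without advancing time (a new reading comes with each control period).
- camera(name): name is "side" or "top" or "wrist"; returns the picture (400x640x3 uint8, red, green, blue); there is no depth.
- get_calibration(name): a dict with "fx", "fy", "cx", "cy" (pixels), "view" (4x4, takes a point from world to camera coordinates). Camera axes: x right, y down, z forward; pixel columns grow to the right and rows downward; lengths in m; the calibration is good to about 2 mm. A picture is of the moment at which its call begins: read the wrist's pose just before it. get_calibration takes no time and is no camera call; for the wrist camera it gives the pose at the moment of the call.
- bot.job_done(): hands the job in; it is judged then, once.
The state is a dict: "time": time; "q": joint angles; "qd": joint speeds; "joint_efforts": joint torques, N m; "ee_pos": TCP position; "tcp_rot": TCP orientation; "wrist_force": force on the tool from outside, world axes, zero at the start; "torque": the same for the moment, N m; "opening": finger opening in m; "grasp_force": force on a finger pad.
Only numpy, scipy, OpenCV 4.12 (cv2) and the standard library are available. Lean on these libraries where they do the work, as an engineer would, in place of code of your own. Each camera call takes 0.05 s, during which the arm holds its last target. There are 200 camera calls.

## Working session

There is one attempt and no reset: what is moved stays moved. The work goes in short steps, Python scripts to look and compute and a tool call to move; the robot and the scene stay as the last step left them, time stands still between calls to the robot, and variables do not carry over. Pictures are saved under pics/ and viewed, at most 10 in all, crops included, and the job is handed in when it is done.

Besides the shell and the picture viewer there is one more tool, called after "Call:" in YAML: its name, and indented under it one key for each argument. carry_out: Moves the arm, as the interface text tells. Shifts and turns lie within -1 to 1; 1 stands for 0.04 m of shift or 0.1 rad of turn. Its arguments: {"type":"object","properties":{"targets":{"type":"string"},"newtons":{"type":"number"}},"required":["targets"]}

```bash
mkdir -p pics; python3 - <<'E'
from workcell import monitor, camera, get_calibration, bot
import cv2,numpy as np
o=monitor.get_obs();print(o['time'],o['ee_pos'],o['tcp_rot'],o['opening'])
t=camera('top');cv2.imwrite('pics/top.png',t[:,:,::-1]);np.save('top.npy',t)
c=get_calibration('top');print(c)
E
```

```text
0.0 [0.17811729 0.52034971 0.40397518] [-1.79923526e+02  3.72482843e-04  1.61099535e+02] 0.08537102108088097
{'fx': 434.13697609812573, 'fy': 434.13697609812573, 'cx': 319.53534827443536, 'cy': 198.97734257247905, 'view': array([[ 0.02949616, -0.99828598,  0.05054771, -0.05498477],
       [-0.98554921, -0.03748413, -0.16518989,  0.52636487],
       [ 0.16680149, -0.04494479, -0.9849656 ,  0.84861104],
       [ 0.        ,  0.        ,  0.        ,  1.        ]])}
```

View pics/top.png

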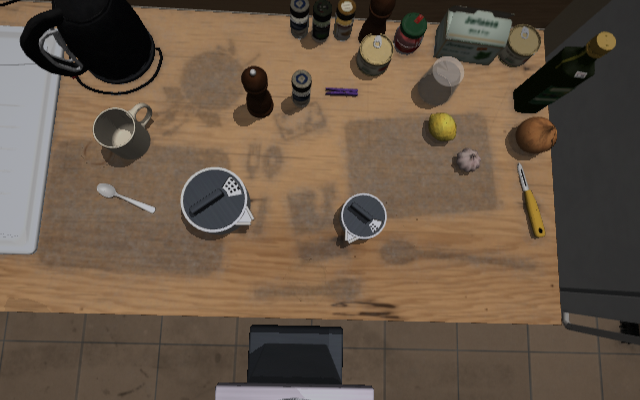

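The top view shows the big shaker at about (215,200), with its window near (234,187) and its spout near (245,217). The small shaker is at (363,217).

```bash
cat > h.py <<'E'
import numpy as np
def cast(c,u,v,z):
    V=c['view'];R=V[:3,:3];o=-R.T@V[:3,3]
    d=R.T@np.array([(u-c['cx'])/c['fx'],(v-c['cy'])/c['fy'],1]);return o+d*(z-o[2])/d[2]
def proj(c,p):
    q=c['view'][:3,:3]@p+c['view'][:3,3];return np.array([c['cx']+c['fx']*q[0]/q[2],c['cy']+c['fy']*q[1]/q[2]])
E
python3 - <<'E'
from workcell import get_calibration
from h import *
import cv2
t=np.load('top.npy');c=get_calibration('top')
# dark cap: circle fit
g=cv2.cvtColor(t,cv2.COLOR_RGB2HSV);m=((g[...,2]<100)).astype(np.uint8)
m[:, :170]=0;m[:150]=0;m[:,260:]=0;m[245:]=0
k=max(cv2.findContours(m,0,2)[0],key=cv2.contourArea)
h=cv2.convexHull(k)[:,0]
P=np.array([cast(c,u,v,.07)[:2] for u,v in h])
(x,y),r=cv2.minEnclosingCircle(P.astype(np.float32));print('cap',x,y,r)
w=cast(c,234,186,.065)[:2];s=cast(c,246,217,.07)[:2]
for n,p in(('win',w),('spout',s)):
    d=p-[x,y];print(n,np.hypot(*d),np.degrees(np.arctan2(d[1],d[0])))
w=get_calibration('wrist');print(w)
E
```

```text
cap 0.5159187912940979 0.17363856732845306 0.059990908950567245
win 0.04730272292539812 -52.999432313260165
spout 0.07393577711363095 -117.112368513312
{'fx': 336.22567962125487, 'fy': 336.22567962125487, 'cx': 317.5102758926657, 'cy': 198.62821986658778, 'view': array([[ 3.24172710e-01,  9.45997866e-01, -3.03370745e-04,
        -5.48650732e-01],
       [ 9.06624361e-01, -3.10588686e-01,  2.85599257e-01,
        -3.76872419e-02],
       [ 2.70082064e-01, -9.28585284e-02, -9.58349087e-01,
         3.79864648e-01],
       [ 0.00000000e+00,  0.00000000e+00,  0.00000000e+00,
         1.00000000e+00]])}
```

Call:
carry_out:
  targets: "-0.675 -0.34 0.07 0 0 0 1;-0.675 -0.34 0.07 0 0 0 1;-0.675 -0.34 0.07 0 0 0 1;-0.675 -0.34 0.07 0 0 0 1;-0.675 -0.34 0.07 0 0 0 1;-0.675 -0.34 0.07 0 0 0 1;-0.675 -0.34 0.07 0 0 0 1;-0.675 -0.34 0.07 0 0 0 1"

```text
time: 0.72
ee_pos: [0.348, 0.3462, 0.3818]
tcp_rot: [-180.0, -0.0, 161.1]
wrist_force: [-0.2, -0.7, 0.8]
opening: 0.0855
grasp_force: 0.0
```

Call:
carry_out:
  targets: "-0.675 -0.34 0.07 0 0 0 1;-0.675 -0.34 0.07 0 0 0 1;-0.675 -0.34 0.07 0 0 0 1;-0.675 -0.34 0.07 0 0 0 1;-0.675 -0.34 0.07 0 0 0 1;-0.675 -0.34 0.07 0 0 0 1;-0.675 -0.34 0.07 0 0 0 1;-0.675 -0.34 0.07 0 0 0 1"

```text
time: 1.38
ee_pos: [0.5172, 0.1733, 0.3593]
tcp_rot: [-180.0, -0.0, 161.1]
wrist_force: [0.8, 0.8, -0.7]
opening: 0.0856
grasp_force: 0.0
```

Call:
carry_out:
  targets: "0 0 0 0 0 0.74 1;0 0 0 0 0 0.74 1;0 0 0 0 0 0.74 1;0 0 0 0 0 0.74 1;0 0 0 0 0 0.74 1;0 0 0 0 0 0.74 1;0 0 0 0 0 0.74 1;0 0 0 0 0 0.74 1"

```text
time: 2.05
ee_pos: [0.5163, 0.1745, 0.3593]
tcp_rot: [-179.9, -0.0, 127.0]
wrist_force: [-1.5, -0.2, -0.6]
opening: 0.0855
grasp_force: 0.0
```

```bash
cat > look.py <<'E'
import sys,pickle,cv2
from workcell import monitor,camera,get_calibration
n=sys.argv[1];o=monitor.get_obs();c=get_calibration('wrist');t=camera('wrist')
print(o['time'],o['ee_pos'],o['tcp_rot'],o['q'],o['wrist_force'],o['opening'])
cv2.imwrite(f'pics/{n}.png',t[:,:,::-1]);pickle.dump((c,t),open(n+'.pkl','wb'))
E
python3 look.py w1
```

```text
2.05 [0.51632522 0.17454006 0.3593014 ] [-1.79939544e+02 -2.13722822e-02  1.26971411e+02] [1.86771890e+01 3.61710957e+00 3.59922992e+00 9.00462298e+01
 1.31498070e-03 7.17057656e+01] [-1.51931703 -0.18133754 -0.64422213] 0.0854812619074336
```

View pics/w1.png

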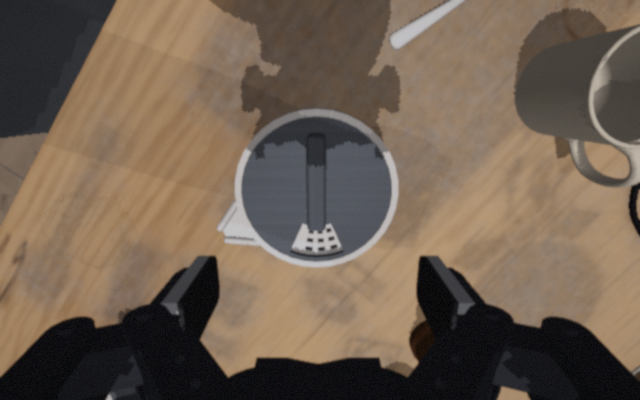

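The wrist view shows the big cap centred near (317,187). Its bar is upright along column 316, its window is at (317,240) and the spout is at lower left, near (238,225). I'll zoom in to measure the spout's direction.

```bash
python3 - <<'E'
import pickle,cv2
from h import *
c,t=pickle.load(open('w1.pkl','rb'))
cv2.imwrite('pics/z1.png',cv2.resize(t[100:280,205:415,::-1],None,fx=3.3,fy=3.3,interpolation=cv2.INTER_NEAREST))
g=cv2.cvtColor(t,cv2.COLOR_RGB2HSV)
m=((g[...,1]<45)&(g[...,2]>110)).astype(np.uint8);m[:100]=0;m[275:]=0;m[:,:205]=0;m[:,415:]=0
v,u=np.nonzero(m);P=np.array([cast(c,a,b,.07)[:2] for a,b in zip(u,v)])
# cap circle from dark region
d=((g[...,2]<115)&(g[...,1]<120)).astype(np.uint8);d[:100]=0
x=np.array([.516,.1736])
print('center proj',proj(c,np.r_[x,.07]))
k=m.copy();n,l=cv2.connectedComponents(m);print(n)
R=P-x;r=np.hypot(*R.T);a=np.degrees(np.arctan2(R[:,1],R[:,0]))
ring=P[(r>.055)&(r<.068)];A=np.c_[2*ring,np.ones(len(ring))];s=np.linalg.lstsq(A,(ring**2).sum(1),rcond=None)[0]
print('rim circle',s[:2],np.sqrt(s[2]+s[:2]@s[:2]))
R=P-s[:2];r=np.hypot(*R.T);a=np.degrees(np.arctan2(R[:,1],R[:,0]))
for lo,hi in((.068,.074),(.07,.08),(.074,.082),(.08,.088),(.085,.1)):
    q=a[(r>lo)&(r<hi)];print('spout',lo,len(q),np.percentile(q,[0,2,50,98,100]).round(1) if len(q) else '')
q=a[(r>.03)&(r<.053)];print('win',len(q),np.percentile(q,[2,50,98]).round(1))
E
```

```text
center proj [317.46816333 192.61097363]
3
rim circle [0.51527035 0.17268584] 0.06293799199230699
spout 0.068 319 [-136.7 -134.6 -119.3 -103.4 -101.6]
spout 0.07 450 [-134.8 -132.2 -118.9 -105.6 -102.9]
spout 0.074 312 [-131.3 -129.8 -118.7 -107.8 -106.4]
spout 0.08 188 [-127.6 -126.3 -118.7 -111.  -110.1]
spout 0.085 41 [-124.9 -124.4 -116.4 -112.5 -112.2]
win 957 [-77.3 -54.2 -28.4]
```

View pics/z1.png

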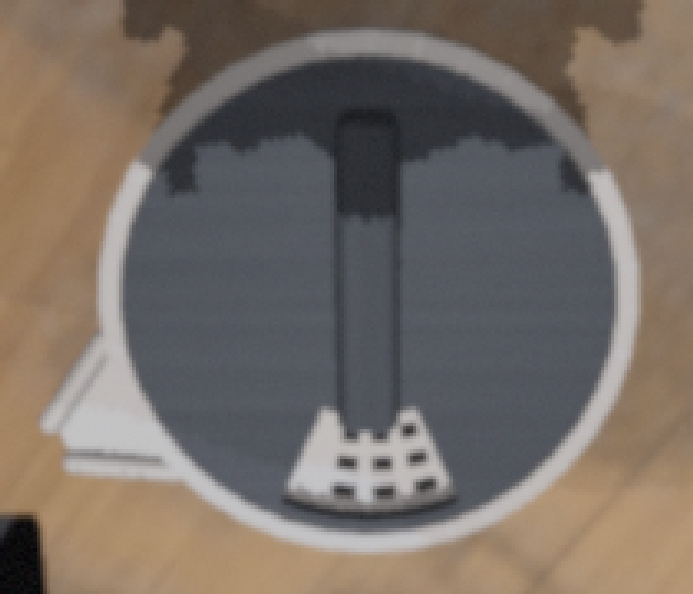

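The spout points to about -118.9° and the window to about -53°, so the cap needs to turn about -65.9°. The centre agrees between both cameras to within about 1 mm. I'll descend and grip.

Call:
carry_out:
  targets: "-0.015 -0.03 0.34 0 0 0 1;0 0 0.34 0 0 0 1;0 0 0.34 0 0 0 1;0 0 0.34 0 0 0 1;0 0 0.34 0 0 0 1;0 0 0.34 0 0 0 1;0 0 0.34 0 0 0 1;0 0 0.34 0 0 0 1"
  newtons: 30

```text
time: 2.77
ee_pos: [0.5156, 0.1733, 0.25]
tcp_rot: [-180.0, -0.0, 127.3]
wrist_force: [0.3, 0.2, 0.3]
opening: 0.0858
grasp_force: 0.0
```

Call:
carry_out:
  targets: "0 0 0 0 0 0 -1;0 0 0 0 0 0 -1;0 0 0 0 0 0 -1;0 0 0 0 0 0 -1;0 0 0 0 0 0 -1;0 0 0 0 0 0 -1;0 0 0 0 0 0 -1;0 0 0 0 0 0 -1"
  newtons: 30

```text
time: 3.43
ee_pos: [0.5157, 0.1732, 0.2519]
tcp_rot: [180.0, 0.0, 127.2]
wrist_force: [-3.7, -1.6, 5.5]
opening: 0.0129
grasp_force: 33.2
```

Call:
carry_out:
  targets: "0 0 0 0 0 0.72 -1;0 0 0 0 0 0.72 -1;0 0 0 0 0 0.72 -1;0 0 0 0 0 0.72 -1;0 0 0 0 0 0.72 -1;0 0 0 0 0 0.72 -1;0 0 0 0 0 0.72 -1;0 0 0 0 0 0.72 -1"

```text
time: 4.1
ee_pos: [0.5153, 0.1731, 0.2519]
tcp_rot: [-180.0, 0.0, 94.0]
wrist_force: [-6.4, -3.2, 7.6]
opening: 0.0136
grasp_force: 33.5
```

Call:
carry_out:
  targets: "0 0 0 0 0 0.72 -1;0 0 0 0 0 0.72 -1;0 0 0 0 0 0.72 -1;0 0 0 0 0 0.72 -1;0 0 0 0 0 0.72 -1;0 0 0 0 0 0.72 -1;0 0 0 0 0 0.72 -1;0 0 0 0 0 0.72 -1"

```text
time: 4.77
ee_pos: [0.5149, 0.1731, 0.2519]
tcp_rot: [-179.9, 0.1, 61.0]
wrist_force: [-11.0, -2.7, 9.0]
opening: 0.0132
grasp_force: 33.7
```

```bash
python3 look.py w2; python3 - <<'E'
import pickle,cv2
c,t=pickle.load(open('w2.pkl','rb'))
E
```

```text
4.7667 [0.51489332 0.1731275  0.25189298] [-1.79921240e+02  7.73397245e-02  6.09905848e+01] [ 1.85834483e+01  3.90006685e+00 -7.96434795e+00  7.82458056e+01
  5.99635763e-03  1.37592911e+02] [-10.95182257  -2.65288633   8.98550268] 0.013197453796593931
```

View pics/w2.png

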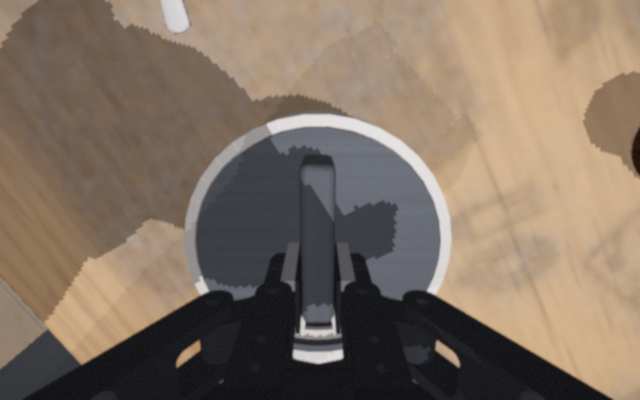

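The bar is still aligned with the fingers, along column 317. I'll open, lift and check.

Call:
carry_out:
  targets: "0 0 0 0 0 0 1;0 0 0 0 0 0 1;0 0 0 0 0 0 1;0 0 0 0 0 0 1;0 0 0 0 0 0 1;0 0 0 0 0 0 1;0 0 0 0 0 0 1;0 0 0 0 0 0 1"

```text
time: 5.48
ee_pos: [0.5158, 0.1734, 0.2511]
tcp_rot: [-180.0, 0.0, 61.2]
wrist_force: [-0.3, 0.6, -0.5]
opening: 0.0855
grasp_force: 0.0
```

Call:
carry_out:
  targets: "0 0 -0.4 0 0 0 1;0 0 -0.4 0 0 0 1;0 0 -0.4 0 0 0 1;0 0 -0.4 0 0 0 1;0 0 -0.4 0 0 0 1;0 0 -0.4 0 0 0 1;0 0 -0.4 0 0 0 1;0 0 -0.4 0 0 0 1"

```text
time: 6.15
ee_pos: [0.5157, 0.1733, 0.3799]
tcp_rot: [180.0, -0.0, 61.2]
wrist_force: [0.3, -0.5, 0.3]
opening: 0.0856
grasp_force: 0.0
```

```bash
python3 look.py w3; python3 - <<'E'
import pickle,cv2
from h import *
c,t=pickle.load(open('w3.pkl','rb'))
x=np.array([.5153,.1730]);p=proj(c,np.r_[x,.07]).astype(int);print(p)
u0,v0=p[0]-105,max(p[1]-90,0)
cv2.imwrite('pics/z3.png',cv2.resize(t[v0:v0+180,u0:u0+210,::-1],None,fx=3.3,fy=3.3,interpolation=cv2.INTER_NEAREST));print(u0,v0)
E
```

```text
6.15 [0.51571011 0.17334058 0.37988997] [ 1.79997323e+02 -3.70477502e-03  6.11772365e+01] [1.85784255e+01 3.69491461e+00 5.95855210e+00 9.22590986e+01
 5.37196991e-04 1.37401189e+02] [ 0.32198223 -0.47945995  0.27268597] 0.08558977927134581
[316 186]
211 96
```

View pics/z3.png

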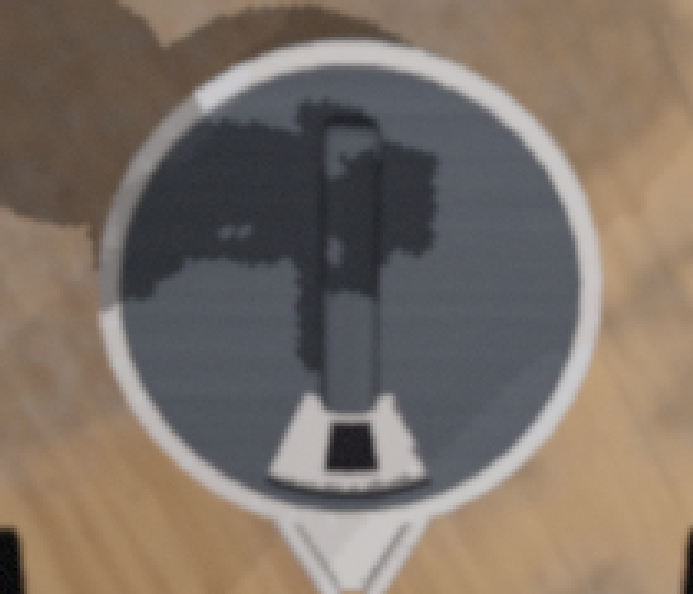

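The close view shows the pour hole nearly centred in the window, in line with the bar and spout. I'll check it with numbers.

```bash
python3 - <<'E'
import pickle,cv2
from h import *
c,t=pickle.load(open('w3.pkl','rb'))
g=cv2.cvtColor(t,cv2.COLOR_RGB2GRAY).astype(int)
for v in range(220,244,2):
    print(v,g[v,288:346].tolist()) if v in(226,232,236) else 0
    r=g[v];w=np.nonzero(r[285:348]>140)[0]+285
    if not len(w):continue
    k=np.nonzero(r[w[0]:w[-1]]<100)[0]+w[0]
    L=lambda u,z:(lambda d:np.degrees(np.arctan2(d[1],d[0])))(cast(c,u,v,z)[:2]-[.5155,.1731])
    print(v,w[0],w[-1],(w[0]+w[-1])/2,k.mean() if len(k) else None,round((L(w[0],.07)+L(w[-1],.07))/2,1),round(L(k.mean(),.064),1) if len(k) else '')
s=cv2.cvtColor(t,cv2.COLOR_RGB2HSV);m=(s[...,1]<45)&(s[...,2]>110);m[:250]=0;m[275:]=0;m[:,:280]=0;m[:,360:]=0
v,u=np.nonzero(m);P=np.array([cast(c,a,b,.07)[:2] for a,b in zip(u,v)])-[.5155,.1731]
r=np.hypot(*P.T);a=np.degrees(np.arctan2(P[:,1],P[:,0]))
for lo,hi in((.068,.074),(.074,.08),(.08,.086)):
    q=a[(r>lo)&(r<hi)];print(np.percentile(q,[1,99]).mean()) if len(q) else 0
E
```

```text
220 301 330 315.5 315.0 -120.5 -121.5
222 300 331 315.5 None -120.4 
224 299 332 315.5 317.0 -120.3 -118.4
226 [86, 86, 85, 85, 86, 85, 85, 87, 94, 120, 157, 179, 187, 188, 187, 189, 188, 187, 188, 188, 186, 176, 142, 89, 45, 33, 35, 32, 30, 36, 29, 35, 34, 36, 61, 119, 166, 185, 188, 189, 189, 188, 190, 188, 184, 169, 142, 108, 91, 87, 86, 88, 86, 87, 88, 87, 86, 87]
226 298 334 316.0 316.5 -119.7 -119.1
228 297 335 316.0 317.0 -119.6 -118.5
230 296 335 315.5 317.0 -120.1 -118.5
232 [85, 87, 85, 85, 86, 89, 105, 143, 173, 185, 187, 187, 187, 186, 188, 188, 188, 188, 188, 187, 175, 141, 87, 44, 33, 30, 33, 30, 32, 30, 33, 32, 32, 27, 33, 54, 115, 164, 184, 188, 188, 189, 189, 189, 189, 188, 180, 160, 130, 105, 93, 88, 86, 85, 86, 89, 91, 93]
232 295 335 315.0 316.5 -120.6 -119.1
234 294 336 315.0 317.0 -120.5 -118.5
236 [88, 87, 87, 88, 105, 141, 169, 183, 187, 187, 187, 187, 187, 187, 187, 186, 188, 187, 187, 183, 166, 118, 58, 34, 31, 31, 30, 29, 30, 33, 32, 29, 31, 29, 35, 39, 70, 129, 172, 187, 188, 188, 188, 188, 189, 188, 189, 191, 188, 174, 147, 111, 94, 93, 93, 95, 94, 95]
236 293 338 315.5 317.0 -120.0 -118.5
238 293 338 315.5 316.0 -119.9 -119.6
240 296 336 316.0 None -119.5 
242 304 328 316.0 None -119.5 
-118.64247626605845
-118.65849651401015
-118.56181022324212
```

```bash
python3 -c "
from workcell import bot
print(bot.job_done())"
```

```text
the job is handed in; nothing more can be done
None
```

I turned the bigger shaker's cap until its window sat over the pour hole, to within about 1.5° by the last camera check. I then let go and lifted the arm clear, left the smaller shaker alone, and handed the job in at about 6 s with no verdict returned.

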